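# Set the camera stand's leg to its mark and lock it

## Task

Take the sliding leg of the small camera stand by the round plate on its top and draw it up until the lower edge of its red band is level with the top of the collar. Without letting go, keep the leg at that mark and swing the orange cam lever round until it is fully shut. Finish still gripping the leg by its plate, at the mark with the lever shut; leave the other things on the worktop alone.

Things in the scene. Friction and masses are not known exactly. Their poses are not given: they have to be found in the camera images.
- stand: camera stand, fixed to the worktop: dark cast base 140 mm across and 22 mm high, an upright aluminium tube 28 mm across on its axis, a black collar 36 mm across ending in a flat top face 140 mm above the worktop. Origin: on the axis, at worktop height; z up. The open lever points 0.45 rad clockwise (seen from above) of the stand's own x axis, and the shut lever 0.45 rad counter-clockwise of it.
- collar_top (a point): the stand's axis at the height of the collar's top face, 140 mm above the worktop; z up
- leg: the sliding leg: an aluminium rod 16 mm across in the collar, topped by a dark round camera plate 46 mm across and 12 mm thick with a brass stud 7 mm high on it. Slides straight up 60 mm and turns freely about its axis; 0.18 to 0.31 kg, it drops back if let go while the lever is open. It starts fully down, the plate's underside 5 mm above the collar's top face.
- plate (a point): centre of the camera plate, on the axis, 6 mm below its top; grip the rim around it, 46 mm across. Below, leg, collar and cam ring are 36 mm across or less, except the lever. With the line of the two fingers about 1 rad clockwise (from above) of the lever the fingers clear the tab; shutting it from there takes a hand turn of about 1.4 rad counter-clockwise.
- leg_mark (a point): on the leg's axis at the lower edge of the red band painted on the rod (band 6 mm high), 47 mm below plate; hidden in the collar at the start, it must be level with collar_top, which takes a lift of 36 mm. Thin black rings above it are only a scale.
- cam_lever (a joint): the orange cam lever's angle in rad: 0 fully open, 0.90 fully shut against its stop. It turns about the leg's own axis, counter-clockwise seen from above to shut, moves stiffly (about 0.12 N m, so about 4 N at its tab) and stays where it is left. Shutting it presses a brake shoe on the leg over the last 0.2 rad (a little stiffer there), after which the leg no longer slides or drops by itself.
- lever_tab (a point): middle of the lever's upright thumb tab, 34.5 mm from the leg's axis, 170 mm above the worktop. The tab rises from the collar to 186 mm above the worktop (46 mm above the collar), spans 27 to 42 mm from the axis and is 9 mm thick along its swing. With the plate gripped at the mark, finger tips reach down beside it, so the side of a finger can push it round as the hand turns about the leg.
- varnish: sealed amber glass varnish pot, 52 mm across, 66 mm high; origin under its centre. Leave it alone.
- handle_holder: orange plastic painting handle with a spring clip on top, 48 mm across, 108 mm high; origin under its centre. Leave it alone.
- tin: flat aluminium tin with a hinged lid, shut, 68 by 100 mm, 26 mm high; origin under its centre. Leave it alone.
Things that resemble listed ones, but are neither listed nor needed, are in the scene too. What is meant by the stand is not brown or purple, and is the larger of those in its own colour.

How it is judged:
On the way, in this order (a step that is already met when the one before it is completed fails the run):
1. the leg is held by the fingers at the mark (red band's lower edge within 4 mm of the collar's top) with the lever still open (z of leg_mark in the frame of collar_top between -0.004 and 0.004 m and value of joint cam_lever below 0.35 rad and contact force between the fingers and leg above 1 N), for 0.2 s.
2. the lever is shut with the leg still held at the mark (z of leg_mark in the frame of collar_top between -0.004 and 0.004 m and value of joint cam_lever above 0.78 rad and contact force between the fingers and leg above 1 N), for 0.2 s.
At the end, for the whole second after the job is handed in: the red band's lower edge is within 4 mm of the collar's top face, the lever is within 0.12 rad of fully shut (above 0.78 rad), and the fingers still grip the leg with more than 1 N (all of step 2); the arm keeps its last pose, push and grip.
It fails at once if the lever is swung more than half shut with the leg more than 8 mm off the mark (value of joint cam_lever above 0.45 rad and (z of leg_mark in the frame of collar_top above 0.008 m or z of leg_mark in the frame of collar_top below -0.008 m)).
It fails at once if the leg is let go while the lever is being shut (value of joint cam_lever above 0.45 rad and contact force between the fingers and leg below 0.2 N).
It fails at once if the varnish pot, the painting handle or the tin is moved more than 20 mm or knocked over (distance of any of varnish, handle_holder, tin from where it was at the start of the episode above 0.02 m or angle between any of varnish, handle_holder's own z axis and vertical above 0.4 rad).
It also fails if it takes over 48 s, if anything falls off the work surface, if the arm or the gripper's body presses on something with over 40 N, if the wrist force passes 120 N, or if a joint passes its speed limit or range.

## Robot

A 7-joint arm with a two-finger parallel gripper is mounted at the origin on the work surface. World frame = base frame: x ahead of the robot, y to its left, z up, the work surface at z = 0. Lengths are in m, angles in rad, forces in N, time in s.
With the tool pointing down it reaches from about 0.425 to 0.925 m from the base axis. Payload 6.8 kg.
Tool frame: the origin (TCP) lies on the centre line of the jaws, within the pads' length; the fingertips stand 8 mm ahead of it and the grasp point (between the pads) lies 11 mm behind it (bot.tips_ahead is the distance from the TCP to the fingertips, in m); z points along the fingers, y is the line along which they close (so a half turn about z gives the same grasp; the last joint's range is limited). The gripper opens to 85 mm and grips with 20 to 120 N. Pads are 22 mm wide; open, the fingers measure 114 mm over their backs; the gripper's body (76 mm by 85 mm) begins 54 mm behind the grasp point. The pads swing forward as they close: fully open they stand 13 mm farther back than shut.
Start: joints at [-1.396, 0.477, 0.022, 1.555, -0.011, 1.109, -0.083], TCP at [0.188, 0.648, 0.239] pointing down, gripper open.
Joint ranges: [-2.96, 2.96], [-0.34, 2.1], [-1.41, 1.46], [0.24, 2.44], [-1.37, 4.51], [0.17, 1.92], [-2.96, 2.96]. Speed limits (rad/s): [2.39, 2.39, 3.14, 3.14, 3.14, 3.14, 3.14].

## Interface

Orientations are given as a unit quaternion [w, x, y, z].
In Python, from station import bot gives the robot as it stands.
- The arm moves only by the tool send_rows, never from a script. Its argument "deltas" is text: rows parted by semicolons, each of 4 numbers parted by spaces: the shift along the tool's x, y, z in m, then the turn about the tool's z in degrees. In form: x y z spin; .... A call has 1 to 5 rows; each row is the pose to reach, as a shift and turn from the pose commanded when the call began, along the tool's axes at that moment; what a row does not reach only later rows make up. A row lasts 1/10 s, in which the tool goes at most 50 mm and 8.59 degrees, less where a joint would pass 70% of its speed; a pose out of reach is approached as far as the arm can. A call with a gripper value outside its range is refused whole. "claw" is the opening, from 0 (shut) to 1 (fully open), set as the call begins (left out, the last holds). The fingers move at their own pace and stop on an object; "force" is the grip in N (left out, the last holds). Time passes only in rows, so rows that repeat a pose let the fingers close. It gives the time, the measured TCP pose, the force, the opening and the grip force at its end, in the units of the state.
- bot.get_obs(): the state, without advancing time (a new reading comes with each control period).
- bot.read_camera(name): name is "scene" or "top"; returns a dict with "img" (400x640x3 uint8, red, green, blue), "depth" (400x640 float32, m along the optical axis (not along the pixel's ray), 0 where there is no reading), "fx", "fy", "cx", "cy" (pixels), "camera_from_world" (4x4, takes a point from world to camera coordinates). Camera axes: x right, y up, looking along -z (the intrinsics and any distortion apply to the point x, -y, -z); pixel columns grow to the right and rows downward; lengths in m; the calibration is good to about 2 mm. A picture is of the moment at which its call begins.
- bot.hand_in(): hands the job in; it is judged then, once.
Trained networks look in a picture, given as the dict that the camera call returned (one of the last four; its "shot" number tells which), for a name from the list of things; names that differ only in an ending like _2 or _b are one class to them, and where a whole thing is asked for, a point or a joint stands for the part that bears it (a point fixed in the world has none). Each returns a list of dicts, best first, with "confidence" (0 to 1); they miss things now and then, are a little off and sometimes report something else, mostly with a low value. They report only what shows in the picture. A call takes as long as a camera call. They do not tell look-alikes from the thing itself.
- bot.masks_of(picture, query): "mask" (400x640 bool, what is visible of it).
- bot.landmark_of(picture, query): "xyz" ([x, y, z] in m, in world coordinates, good to about 4 mm: a listed point, or the origin of a listed thing).
The state is a dict: "t": time; "q": joint angles; "joint_vel": joint speeds; "joint_torque": joint torques, N m; "eef_pos": TCP position; "tool_rot": TCP orientation; "contact_force": force on the tool from outside, world axes, zero at the start; "torque": the same for the moment, N m; "gripper_width": opening from 0.0 (shut) to 1.0 (fully open); "grasp_force": force on a finger pad.
Only numpy, scipy, OpenCV 4.12 (cv2) and the standard library are available. Lean on these libraries where they do the work, as an engineer would, in place of code of your own. Each camera call takes 0.05 s, during which the arm holds its last target. There are 200 camera calls.

## Working session

There is one attempt and no reset: what is moved stays moved. The work goes in short steps, Python scripts to look and compute and a tool call to move; the robot and the scene stay as the last step left them, time stands still between calls to the robot, and variables do not carry over. Pictures are saved under pics/ and viewed, at most 10 in all, crops included, and the job is handed in when it is done.

Besides the shell and the picture viewer there is one more tool, called after ">>>" by a JSON object that holds its "name" and its "arguments". send_rows: Moves the arm, as the interface text tells. Its arguments: {"type":"object","properties":{"deltas":{"type":"string"},"claw":{"type":"number"},"force":{"type":"number"}},"required":["deltas"]}

```bash
mkdir -p pics; ls; python3 - <<'E'
from station import bot
import cv2,numpy as np
o=bot.get_obs(); print(o)
for n in("scene","top"):
    p=bot.read_camera(n); cv2.imwrite(f"pics/{n}0.png",p["img"][...,::-1])
    for q in("stand","collar_top","plate","lever_tab","varnish","handle_holder","tin"):
        print(n,q,[(np.round(d["xyz"],4).tolist(),round(d["confidence"],2)) for d in bot.landmark_of(p,q)])
E
```

```text
pics
{'t': 0.0, 'q': array([-1.39608033,  0.4778049 ,  0.02232383,  1.55645434, -0.01151334,
        1.10932836, -0.08310375]), 'joint_vel': array([ 0.00054765, -0.00062683, -0.00069879, -0.00042156,  0.00053116,
        0.00039323, -0.00037745]), 'joint_torque': array([-9.05510260e-04, -5.96457767e+01,  1.60766110e+00, -2.81195319e+01,
        1.25381458e-02,  9.26291279e-03,  6.12314807e-05]), 'eef_pos': array([0.18820264, 0.64761775, 0.23832097]), 'tool_rot': array([-7.17990422e-05,  1.40924267e-01,  9.90019939e-01, -9.30841717e-04]), 'contact_force': array([ 1.18480246,  0.51895318, -0.65915987]), 'torque': array([ 0.00642208,  0.03364663, -0.02776617]), 'grasp_force': 0.0, 'gripper_width': 1.0029707516760777}
scene stand [([0.5965, -0.0676, 0.0009], 0.93), ([0.5181, 0.1021, 0.0023], 0.76), ([0.6467, -0.2409, 0.0033], 0.73), ([0.382, -0.094, 0.0008], 0.61), ([0.5944, -0.0688, 0.1401], 0.61)]
scene collar_top [([0.5174, 0.0952, 0.1036], 0.95), ([0.3844, -0.0949, 0.1371], 0.9), ([0.5921, -0.069, 0.1398], 0.73), ([0.6494, -0.2377, 0.1101], 0.7)]
scene plate [([0.5917, -0.0714, 0.147
[... 643 characters left out ...]
043], 0.9), ([0.5944, -0.0631, 0.1407], 0.88), ([0.5164, 0.0978, 0.1086], 0.77), ([0.3852, -0.0963, 0.1406], 0.66)]
top plate [([0.5914, -0.0681, 0.1461], 0.81), ([0.3844, -0.097, 0.1473], 0.61), ([0.6477, -0.2388, 0.114], 0.57), ([0.5176, 0.0984, 0.1134], 0.46)]
top lever_tab [([0.4185, -0.1141, 0.1703], 0.62), ([0.6214, -0.0852, 0.1713], 0.57), ([0.5371, 0.0813, 0.1258], 0.49), ([0.5646, 0.2385, -0.0039], 0.49), ([0.6705, -0.2471, 0.1309], 0.47)]
top varnish [([0.5195, -0.2729, 0.0006], 0.86)]
top handle_holder [([0.5143, -0.2739, 0.0052], 0.74), ([0.5624, 0.2367, -0.002], 0.55), ([0.6216, -0.0856, 0.1686], 0.15)]
top tin [([0.764, -0.1317, 0.0006], 0.7), ([0.5619, 0.2373, -0.0018], 0.64)]
```

View pics/scene0.png

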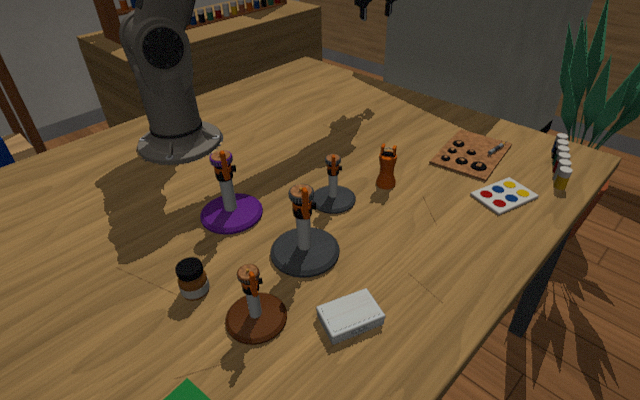

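View pics/top0.png

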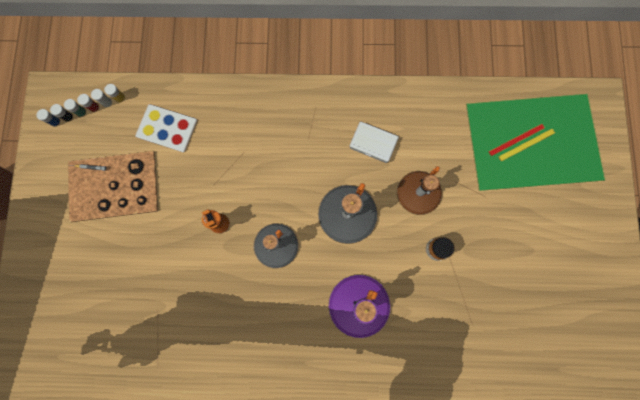

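The base grey stand to use is the large one (scene px ~(303,245), top px ~(348,213)), with its lever tab at top px (361,189). Next I'll refine the axis and lever angle and write a move helper.

```bash
cat > h.py <<'E'
from station import bot
import numpy as np
from scipy.spatial.transform import Rotation as R
def rot(q): return R.from_quat([q[1],q[2],q[3],q[0]])
def cloud(p):
    v,u=np.mgrid[:400,:640]; d=p["depth"]
    c=np.stack([(u-p["cx"])/p["fx"]*d,-(v-p["cy"])/p["fy"]*d,-d,np.ones_like(d)],-1)
    return (c@np.linalg.inv(p["camera_from_world"]).T)[...,:3]
def go(pos,yaw):  # delta in tool axes to put TCP at pos with tool y at yaw (world)
    o=bot.get_obs(); r=rot(o["tool_rot"]); y=r.apply([0,1,0]); a=np.arctan2(y[1],y[0])
    print("pos",o["eef_pos"].round(4),"yaw",round(a,3),"z",r.apply([0,0,1]).round(3),"q",o["q"].round(2))
    print("delta",r.inv().apply(np.array(pos)-o["eef_pos"]).round(4),"spin",round(np.degrees(a-yaw),1))
E
python3 - <<'E'
from h import *
from scipy.optimize import least_squares
print(bot.tips_ahead)
A=np.array([.593,-.0685])
for n in("scene","top"):
    p=bot.read_camera(n); w=cloud(p); i=p["img"].astype(int)
    near=np.linalg.norm(w[...,:2]-A,axis=-1)<.06
    org=near&(i[...,0]>1.7*i[...,1])&(i[...,0]>2*i[...,2])&(i[...,0]>100)&(w[...,2]>.16)
    print(n,"tab",org.sum(),np.median(w[org],0).round(4),w[org].max(0).round(3))
    pl=near&~org&(abs(w[...,2]-.157)<.005); print("plate",pl.sum(),w[pl].min(0).round(4),w[pl].max(0).round(4))
    m=max((d for d in bot.masks_of(p,"stand")),key=lambda d:(d["mask"]&near).sum())["mask"]
    b=m&(abs(w[...,2]-.022)<.006); P=w[b][:,:2]; print("base",b.sum(),((P.min(0)+P.max(0))/2).round(4),np.ptp(P,axis=0).round(4))
go([.593,-.0685,.26],-1.54)
E
```

```text
0.008
scene tab 25 [ 0.626  -0.0876  0.1858] [ 0.632 -0.081  0.188]
plate 296 [ 0.5729 -0.0937  0.152 ] [ 0.6326 -0.0468  0.162 ]
base 1804 [ 0.5968 -0.0692] [0.1253 0.1284]
top tab 35 [ 0.6201 -0.0848  0.184 ] [ 0.628 -0.079  0.188]
plate 402 [ 0.5719 -0.0896  0.1529] [ 0.619  -0.0451  0.1615]
base 1456 [ 0.595  -0.0668] [0.1274 0.1261]
pos [0.1883 0.6482 0.2393] yaw 1.288 z [-0.  0. -1.] q [-1.4   0.48  0.02  1.56 -0.01  1.11 -0.08]
delta [-0.5886 -0.5753 -0.0207] spin 162.0
```

```bash
python3 - <<'E'
import numpy as np
p0=np.array([.1883,.6482]);p1=np.array([.595,-.068]);N=20
for c in range(4):
    a=1.288-2.86*c*5/N; x=np.array([np.sin(a)*-1,np.cos(a)]);y=np.array([np.cos(a),np.sin(a)])
    print("; ".join("%.3f %.3f %.3f %.1f"%((p1-p0)@x*k/N,(p1-p0)@y*k/N,-.005*k if c==0 else 0,np.degrees(2.86)*k/N) for k in range(1,6)))
E
```

```text
-0.030 -0.029 -0.005 8.2; -0.059 -0.057 -0.010 16.4; -0.089 -0.086 -0.015 24.6; -0.118 -0.115 -0.020 32.8; -0.148 -0.144 -0.025 41.0
-0.041 -0.002 0.000 8.2; -0.082 -0.005 0.000 16.4; -0.123 -0.007 0.000 24.6; -0.164 -0.009 0.000 32.8; -0.206 -0.012 0.000 41.0
-0.033 0.025 0.000 8.2; -0.065 0.050 0.000 16.4; -0.098 0.076 0.000 24.6; -0.130 0.101 0.000 32.8; -0.163 0.126 0.000 41.0
-0.008 0.040 0.000 8.2; -0.016 0.081 0.000 16.4; -0.024 0.121 0.000 24.6; -0.032 0.162 0.000 32.8; -0.040 0.202 0.000 41.0
```

>>> {"name": "send_rows", "arguments": {"deltas": "-0.030 -0.029 -0.005 8.2; -0.059 -0.057 -0.010 16.4; -0.089 -0.086 -0.015 24.6; -0.118 -0.115 -0.020 32.8; -0.148 -0.144 -0.025 41.0", "claw": 1}}

```text
t: 1.5
eef_pos: [0.2908, 0.4672, 0.2646]
tool_rot: [-0.0, 0.481, 0.877, 0.0]
contact_force: [0.7, 1.2, -0.4]
gripper_width: 0.997
grasp_force: 0.0
```

>>> {"name": "send_rows", "arguments": {"deltas": "-0.041 -0.002 0 8.2; -0.082 -0.005 0 16.4; -0.123 -0.007 0 24.6; -0.164 -0.009 0 32.8; -0.206 -0.012 0 41"}}

```text
t: 2.0
eef_pos: [0.3924, 0.2876, 0.2646]
tool_rot: [-0.0, 0.758, 0.653, 0.0]
contact_force: [0.4, 0.9, -0.2]
gripper_width: 1.0
grasp_force: 0.0
```

>>> {"name": "send_rows", "arguments": {"deltas": "-0.033 0.025 0 8.2; -0.065 0.050 0 16.4; -0.098 0.076 0 24.6; -0.130 0.101 0 32.8; -0.163 0.126 0 41"}}

```text
t: 2.5
eef_pos: [0.4939, 0.1083, 0.2647]
tool_rot: [-0.0, 0.938, 0.346, 0.001]
contact_force: [-0.0, 0.7, -0.6]
gripper_width: 1.004
grasp_force: 0.0
```

>>> {"name": "send_rows", "arguments": {"deltas": "-0.008 0.040 0 8.2; -0.016 0.081 0 16.4; -0.024 0.121 0 24.6; -0.032 0.162 0 32.8; -0.040 0.202 0 41"}}

```text
t: 3.0
eef_pos: [0.5958, -0.0707, 0.2645]
tool_rot: [-0.0, 1.0, -0.004, 0.0]
contact_force: [0.1, 0.8, 0.2]
gripper_width: 1.001
grasp_force: 0.0
```

>>> {"name": "send_rows", "arguments": {"deltas": "0 0 0 0; 0 0 0 0; 0 0 0 0"}}

```text
t: 3.3
eef_pos: [0.5947, -0.0683, 0.2641]
tool_rot: [-0.0, 1.0, -0.001, -0.0]
contact_force: [-0.8, 0.9, 0.6]
gripper_width: 1.003
grasp_force: 0.0
```

```bash
python3 - <<'E'
from h import *
go([.595,-.068,.14],-1.572)
E
```

```text
pos [ 0.5947 -0.0683  0.2641] yaw -1.572 z [-0.001  0.001 -1.   ] q [-0.61  0.42  0.83  1.76 -0.34  1.12 -1.24]
delta [ 4.000e-04 -1.000e-04  1.241e-01] spin -0.0
```

>>> {"name": "send_rows", "arguments": {"deltas": "0 0 0.03 0; 0 0 0.06 0; 0 0 0.085 0; 0 0 0.11 0; 0 0 0.126 0"}}

```text
t: 3.8
eef_pos: [0.594, -0.0673, 0.1367]
tool_rot: [-0.001, 1.0, -0.0, -0.001]
contact_force: [-0.6, -0.2, -0.0]
gripper_width: 1.001
grasp_force: 0.0
```

>>> {"name": "send_rows", "arguments": {"deltas": "0 0 0 0; 0 0 0 0; 0 0 0 0"}}

```text
t: 4.1
eef_pos: [0.5959, -0.0693, 0.1397]
tool_rot: [-0.0, 1.0, -0.002, 0.001]
contact_force: [0.8, 0.2, 0.1]
gripper_width: 0.999
grasp_force: 0.0
```

```bash
python3 - <<'E'
from h import *
import cv2
go([.595,-.068,.138],-1.572); print(bot.get_obs()["contact_force"])
p=bot.read_camera("scene"); t=bot.read_camera("top")
a=cv2.resize(p["img"][130:290,220:400],None,fx=2.2,fy=2.2); b=cv2.resize(t["img"][130:290,260:440],None,fx=2.2,fy=2.2)
cv2.imwrite("pics/c1.png",np.hstack([a,b])[...,::-1])
E
```

```text
pos [ 0.5959 -0.0693  0.1397] yaw -1.574 z [ 0.002  0.    -1.   ] q [-0.52  0.56  0.73  1.87 -0.48  0.89 -1.13]
delta [-0.0009 -0.0013  0.0017] spin -0.1
[0.76607452 0.19511344 0.08911736]
```

View pics/c1.png

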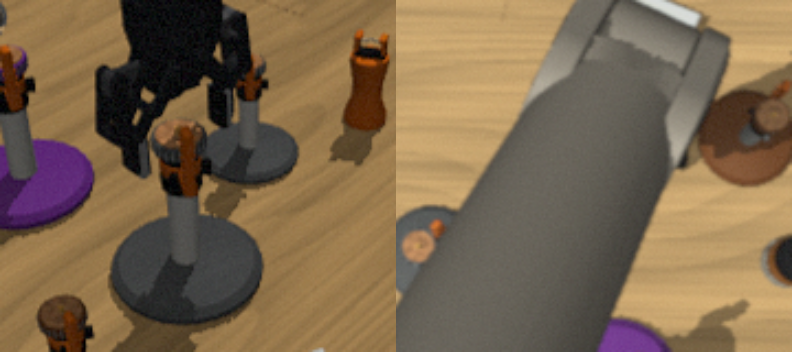

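>>> {"name": "send_rows", "arguments": {"deltas": "0 0 0 0; 0 0 0 0; 0 0 0 0; 0 0 0 0; 0 0 0 0", "claw": 0, "force": 40}}

```text
t: 4.7
eef_pos: [0.595, -0.0689, 0.1388]
tool_rot: [-0.001, 1.0, -0.002, 0.0]
contact_force: [-3.0, 1.2, 6.6]
gripper_width: 0.52
grasp_force: 40.3
```

>>> {"name": "send_rows", "arguments": {"deltas": "0 0 0 0; 0 0 0 0; 0 0 0 0; 0 0 0 0; 0 0 0 0"}}

```text
t: 5.2
eef_pos: [0.5951, -0.0689, 0.1388]
tool_rot: [-0.001, 1.0, -0.002, 0.0]
contact_force: [2.0, 0.4, 4.1]
gripper_width: 0.524
grasp_force: 40.3
```

>>> {"name": "send_rows", "arguments": {"deltas": "0 0 -0.007 0; 0 0 -0.014 0; 0 0 -0.022 0; 0 0 -0.029 0; 0 0 -0.036 0"}}

```text
t: 5.7
eef_pos: [0.595, -0.0689, 0.1749]
tool_rot: [-0.0, 1.0, -0.002, 0.0]
contact_force: [1.0, 3.7, -2.9]
gripper_width: 0.522
grasp_force: 43.0
```

>>> {"name": "send_rows", "arguments": {"deltas": "0 0 0 0; 0 0 0 0; 0 0 0 0"}}

```text
t: 6.0
eef_pos: [0.595, -0.069, 0.1742]
tool_rot: [-0.0, 1.0, -0.002, 0.0]
contact_force: [-0.8, 4.5, -1.8]
gripper_width: 0.523
grasp_force: 43.1
```

```bash
python3 - <<'E'
from h import *
import cv2
go([.595,-.068,.1748],-1.572); print(bot.get_obs()["contact_force"])
for k in range(2):
  p=bot.read_camera("scene")
  for q in("plate","leg_mark","collar_top","lever_tab"):
    print(q,[(np.round(d["xyz"],4).tolist(),round(d["confidence"],2)) for d in bot.landmark_of(p,q) if abs(d["xyz"][0]-.595)<.06 and abs(d["xyz"][1]+.068)<.06])
cv2.imwrite("pics/c2.png",cv2.resize(p["img"][150:250,250:360],None,fx=5,fy=5,interpolation=cv2.INTER_CUBIC)[...,::-1])
C=p["camera_from_world"]
for z in(.140,.146,.176,.181,.193,.199):
  c=C@[.595+.006,-.069,z,1]; print(z,(p["cx"]+p["fx"]*c[0]/-c[2]-250)*5,(p["cy"]-p["fy"]*c[1]/-c[2]-150)*5)
print(np.linalg.inv(C)[:3,3])
E
```

```text
pos [ 0.595  -0.069   0.1742] yaw -1.574 z [ 0.     0.001 -1.   ] q [-0.55  0.52  0.76  1.84 -0.44  0.95 -1.16]
delta [ 0.     -0.001  -0.0006] spin -0.1
[-0.79617834  4.54185194 -1.83792766]
plate [([0.5923, -0.0708, 0.1864], 0.62), ([0.6225, -0.0848, 0.1683], 0.62), ([0.5887, -0.0657, 0.1397], 0.23)]
leg_mark []
collar_top [([0.5934, -0.0653, 0.1382], 0.84)]
lever_tab [([0.6235, -0.0806, 0.1685], 0.83)]
plate [([0.5945, -0.0706, 0.1858], 0.55)]
leg_mark [([0.5913, -0.0631, 0.1398], 0.63)]
collar_top [([0.5949, -0.067, 0.1372], 0.84)]
lever_tab [([0.6212, -0.0824, 0.1696], 0.74)]
0.14 265.90114147739087 248.23317789032004
0.146 265.1073752906686 235.15192528223565
0.176 261.0229092933895 167.83999845377764
0.181 260.3228035264499 156.30226789419027
0.193 258.6191092856703 128.22541717494758
0.199 257.7546171607577 113.97860236619024
[ 1.061146   -0.47961589  0.61319418]
```

View pics/c2.png

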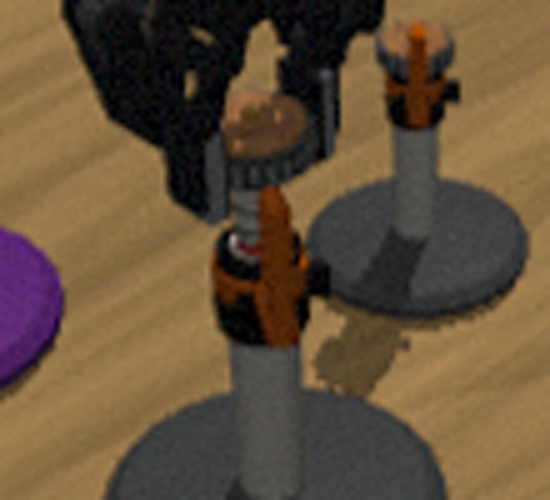

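```bash
python3 - <<'E'
from h import *
import cv2
Z=[];
for k in range(3):
  p=bot.read_camera("scene"); w=cloud(p); i=p["img"].astype(int)
  s=np.zeros((400,640),bool); s[170:180,297:310]=1
  Z.append(w[s][:,2])
  # collar reference: base top & red
  r=(i[...,0]>1.6*i[...,1])&(i[...,0]>1.6*i[...,2])&(i[...,0]>60); r[:,:294]=0; r[:,303:]=0; r[:194]=0; r[203:]=0
  v,u=np.nonzero(r); print(sorted(zip(v.tolist(),u.tolist())))
print(np.median(np.concatenate(Z)),np.percentile(np.concatenate(Z),[20,80]))
print(i[194:206,297:301].tolist())
E
```

```text
[(194, 302), (195, 302), (196, 296), (196, 302), (197, 302), (198, 298), (198, 302), (199, 298), (199, 299), (199, 300), (199, 301), (199, 302), (200, 299), (200, 300), (200, 301), (200, 302), (201, 302), (202, 302)]
[(194, 302), (195, 302), (196, 296), (196, 302), (197, 302), (198, 302), (199, 298), (199, 299), (199, 300), (199, 301), (199, 302), (200, 299), (200, 300), (200, 301), (200, 302), (201, 302), (202, 302)]
[(194, 302), (195, 302), (196, 302), (197, 302), (198, 302), (199, 298), (199, 299), (199, 300), (199, 301), (199, 302), (200, 299), (200, 300), (200, 301), (200, 302), (201, 302), (202, 302)]
0.19439408231659266 [0.19359488 0.1951763 ]
[[[78, 72, 68], [72, 71, 71], [80, 79, 75], [85, 86, 85]], [[43, 45, 38], [69, 66, 65], [77, 78, 76], [84, 87, 80]], [[65, 59, 57], [51, 52, 51], [57, 56, 53], [57, 61, 57]], [[98, 87, 80], [60, 55, 54], [60, 64, 63], [62, 65, 65]], [[90, 68, 66], [64, 42, 42], [76, 54, 54], [79, 71, 70]], [[82, 57, 51], [68, 18, 16], [72, 19, 19], [74, 39, 39]], [[97, 84, 81], [90, 72, 66], [80, 33, 31], [73, 11, 15]], [[63, 59, 56], [72, 62, 60], [84, 68, 63], [84, 65, 61]], [[3, 1, 12], [19, 20, 20], [54, 49, 48], [52, 48, 48]], [[9, 7, 7], [4, 0, 6], [15, 12, 11], [9, 15, 16]], [[0, 0, 8], [0, 2, 7], [0, 0, 0], [12, 7, 12]], [[35, 13, 1], [6, 7, 8], [0, 0, 0], [0, 0, 0]]]
```

>>> {"name": "send_rows", "arguments": {"deltas": "0 0 0 -5; 0 0 0 -10; 0 0 0 -15; 0 0 0 -20; 0 0 0 -25"}}

```text
t: 7.15
eef_pos: [0.5948, -0.0683, 0.174]
tool_rot: [-0.001, 0.976, 0.217, -0.0]
contact_force: [-0.1, 6.1, -2.6]
gripper_width: 0.525
grasp_force: 45.0
```

>>> {"name": "send_rows", "arguments": {"deltas": "0 0 0 -3; 0 0 0 -6; 0 0 0 -9; 0 0 0 -12; 0 0 0 -15"}}

```text
t: 7.65
eef_pos: [0.5946, -0.0679, 0.174]
tool_rot: [-0.001, 0.94, 0.342, -0.0]
contact_force: [-0.4, 7.8, -1.2]
gripper_width: 0.518
grasp_force: 44.5
```

```bash
python3 - <<'E'
from h import *
import cv2
go([.595,-.069,.1745],-1.572+1.4); print(bot.get_obs()["contact_force"],bot.get_obs()["torque"])
p=bot.read_camera("scene")
for q in("plate","leg_mark","lever_tab"):
    print(q,[(np.round(d["xyz"],4).tolist(),round(d["confidence"],2)) for d in bot.landmark_of(p,q) if abs(d["xyz"][0]-.595)<.06 and abs(d["xyz"][1]+.068)<.06])
cv2.imwrite("pics/c3.png",cv2.resize(p["img"][150:250,250:360],None,fx=5,fy=5,interpolation=cv2.INTER_CUBIC)[...,::-1])
E
```

```text
pos [ 0.5946 -0.0679  0.174 ] yaw -0.873 z [-0.001  0.002 -1.   ] q [-0.42  0.47  0.58  1.84 -0.32  0.93 -0.57]
delta [-0.0004  0.0011 -0.0005] spin -40.2
[-0.42944162  7.79633311 -1.2464546 ] [ 1.64012541  0.10933736 -0.14385384]
plate [([0.5927, -0.072, 0.1846], 0.6)]
leg_mark [([0.5901, -0.0682, 0.1365], 0.53)]
lever_tab [([0.6274, -0.0731, 0.1697], 0.7)]
```

View pics/c3.png

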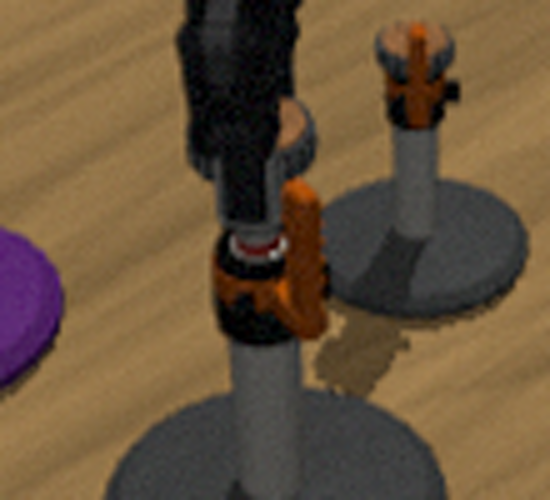

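The red band sits just above the collar rim (px ~(258,245)), and the finger is against the tab. I'll keep turning.

>>> {"name": "send_rows", "arguments": {"deltas": "0 0 0 -4; 0 0 0 -8; 0 0 0 -12; 0 0 0 -16; 0 0 0 -20"}}

```text
t: 8.35
eef_pos: [0.5941, -0.0676, 0.1739]
tool_rot: [-0.002, 0.866, 0.5, -0.0]
contact_force: [-1.9, 8.8, -1.2]
gripper_width: 0.524
grasp_force: 45.0
```

>>> {"name": "send_rows", "arguments": {"deltas": "0 0 0 -3; 0 0 0 -6; 0 0 0 -9; 0 0 0 -12; 0 0 0 -15"}}

```text
t: 8.85
eef_pos: [0.5939, -0.0679, 0.1739]
tool_rot: [-0.002, 0.794, 0.608, -0.0]
contact_force: [-2.2, 8.2, 0.7]
gripper_width: 0.528
grasp_force: 56.4
```

```bash
python3 - <<'E'
from h import *
import cv2
go([.595,-.069,.1745],-1.572+1.4); print(bot.get_obs()["contact_force"],bot.get_obs()["torque"])
p=bot.read_camera("scene")
for q in("plate","leg_mark","lever_tab"):
    print(q,[(np.round(d["xyz"],4).tolist(),round(d["confidence"],2)) for d in bot.landmark_of(p,q) if abs(d["xyz"][0]-.595)<.06 and abs(d["xyz"][1]+.068)<.06])
cv2.imwrite("pics/c4.png",cv2.resize(p["img"][150:250,250:360],None,fx=5,fy=5,interpolation=cv2.INTER_CUBIC)[...,::-1])
E
```

```text
pos [ 0.5939 -0.0679  0.1739] yaw -0.264 z [-0.002  0.002 -1.   ] q [-0.32  0.45  0.43  1.83 -0.23  0.92 -0.04]
delta [-0.0008  0.0014 -0.0006] spin -5.3
[-2.23762385  8.24573532  0.68730457] [ 1.55343633  0.49198394 -1.04992976]
plate [([0.5912, -0.0705, 0.1849], 0.77)]
leg_mark [([0.5931, -0.0631, 0.1378], 0.86)]
lever_tab [([0.6257, -0.0565, 0.169], 0.7)]
```

View pics/c4.png

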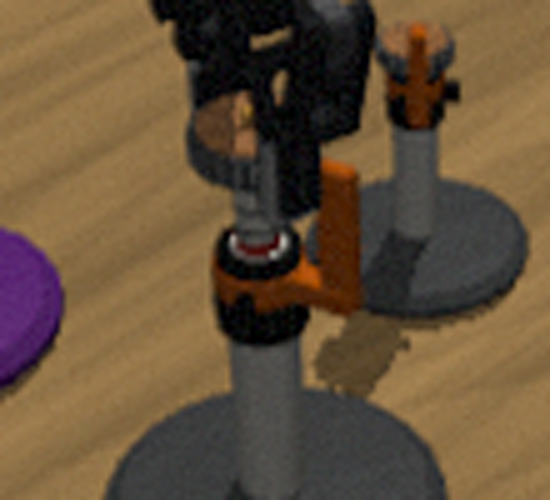

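>>> {"name": "send_rows", "arguments": {"deltas": "0 0 0 -1; 0 0 0 -2; 0 0 0 -3; 0 0 0 -3"}}

```text
t: 9.45
eef_pos: [0.5936, -0.0692, 0.174]
tool_rot: [-0.001, 0.779, 0.627, -0.001]
contact_force: [-2.9, 6.8, 0.8]
gripper_width: 0.523
grasp_force: 54.5
```

```bash
python3 - <<'E'
from h import *
go([.595,-.069,.1745],-1.572+1.4); print(bot.get_obs()["contact_force"],bot.get_obs()["torque"],bot.get_obs()["grasp_force"])
p=bot.read_camera("scene"); w=cloud(p); i=p["img"].astype(int)
org=(np.linalg.norm(w[...,:2]-[.594,-.068],axis=-1)<.06)&(i[...,0]>1.7*i[...,1])&(i[...,0]>2*i[...,2])&(i[...,0]>80)&(w[...,2]>.165)&(w[...,0]>.605)
m=np.median(w[org],0); print("tab face",org.sum(),m.round(4))
for k in range(4):
    p=bot.read_camera("scene")
    for q in("plate","leg_mark","lever_tab","collar_top"):
        print(q,[np.round(d["xyz"],4).tolist() for d in bot.landmark_of(p,q) if abs(d["xyz"][0]-.595)<.06 and abs(d["xyz"][1]+.068)<.06][:1])
E
```

```text
pos [ 0.5936 -0.0692  0.174 ] yaw -0.215 z [-0.002  0.001 -1.   ] q [-0.31  0.44  0.42  1.83 -0.22  0.92 -0.  ]
delta [ 0.0005  0.0013 -0.0005] spin -2.5
[-2.854312    6.81073649  0.79386411] [ 1.12842839  0.43423754 -1.07165728] 54.485025932081044
tab face 41 [ 0.6321 -0.062   0.1839]
plate []
leg_mark [[0.5883, -0.065, 0.1401]]
lever_tab [[0.6268, -0.0572, 0.1682]]
collar_top [[0.5964, -0.0684, 0.1364]]
plate [[0.5932, -0.0711, 0.1856]]
leg_mark [[0.5909, -0.0666, 0.1388]]
lever_tab [[0.6253, -0.0587, 0.167]]
collar_top [[0.5978, -0.0715, 0.1385]]
plate [[0.5917, -0.072, 0.1866]]
leg_mark [[0.5918, -0.068, 0.1393]]
lever_tab [[0.6287, -0.0558, 0.1716]]
collar_top [[0.5956, -0.0682, 0.1387]]
plate [[0.5923, -0.0716, 0.1861]]
leg_mark [[0.5916, -0.0662, 0.1386]]
lever_tab [[0.6262, -0.0565, 0.1702]]
collar_top [[0.5953, -0.0686, 0.1386]]
```

>>> {"name": "send_rows", "arguments": {"deltas": "0 0 0 -1; 0 0 0 -2; 0 0 0 -3; 0 0 0 -4; 0 0 0 -4"}}

```text
t: 11.0
eef_pos: [0.5933, -0.0701, 0.1741]
tool_rot: [-0.001, 0.757, 0.653, -0.001]
contact_force: [-5.2, 5.4, 3.3]
gripper_width: 0.524
grasp_force: 65.6
```

```bash
cat > m.py <<'E'
from h import *
go([.595,-.069,.1745],-1.572+1.4); print(bot.get_obs()["contact_force"],bot.get_obs()["torque"],bot.get_obs()["grasp_force"])
L=[]
for k in range(6):
    p=bot.read_camera("scene")
    L+=[d["xyz"] for d in bot.landmark_of(p,"lever_tab") if abs(d["xyz"][0]-.62)<.04 and abs(d["xyz"][1]+.06)<.04][:1]
m=np.mean(L,0); print(m,np.arctan2(m[1]+.0685,m[0]-.5945))
w=cloud(p); i=p["img"].astype(int)
org=(np.linalg.norm(w[...,:2]-[.594,-.068],axis=-1)<.06)&(i[...,0]>1.7*i[...,1])&(i[...,0]>2*i[...,2])&(i[...,0]>80)&(w[...,2]>.165)&(w[...,0]>.605)
v,u=np.nonzero(org); print("tab px",u.mean(),v.mean(),u.max(),np.median(w[org],0).round(4))
E
python3 m.py
```

```text
pos [ 0.5933 -0.0701  0.1741] yaw -0.147 z [-0.003  0.001 -1.   ] q [-0.29  0.44  0.4   1.83 -0.21  0.92  0.06]
delta [ 0.0013  0.0015 -0.0004] spin 1.4
[-5.17617057  5.38235756  3.33744045] [ 0.70669994  0.68102795 -1.38258971] 65.60293304733932
[ 0.6274     -0.05636667  0.16981667] 0.3533190108844203
tab px 317.57894736842104 186.44736842105263 321 [ 0.6327 -0.0615  0.1841]
```

>>> {"name": "send_rows", "arguments": {"deltas": "0 0 0 -1; 0 0 0 -2; 0 0 0 -3; 0 0 0 -3"}}

```text
t: 12.0
eef_pos: [0.5933, -0.0716, 0.1742]
tool_rot: [-0.001, 0.74, 0.672, -0.001]
contact_force: [-4.7, 2.2, 2.7]
gripper_width: 0.521
grasp_force: 63.7
```

```bash
python3 m.py
```

```text
pos [ 0.5933 -0.0716  0.1742] yaw -0.096 z [-0.003 -0.001 -1.   ] q [-0.28  0.44  0.39  1.83 -0.21  0.91  0.11]
delta [ 0.0028  0.0015 -0.0003] spin 4.4
[-4.71489928  2.17920694  2.71813601] [-0.0097236   0.78026828 -1.33897897] 63.72000551316887
[ 0.62586667 -0.0576      0.16943333] 0.3344482846227334
tab px 317.2972972972973 186.51351351351352 320 [ 0.6317 -0.0623  0.1838]
```

```bash
python3 -c "
from station import bot
print(bot.hand_in())"
```

```text
the job is handed in; nothing more can be done
None
```

The job is handed in: the leg was drawn up to its mark (about 35.4 mm of the 36 mm lift, measured), the cam lever swung until the tab stopped moving, and the gripper still holds the plate; the verdict was not shown.

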